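# Take the label roll off its spindle and load the label unit

### The arm

A 7-joint arm with a two-finger parallel gripper is mounted at the origin on the work surface. World frame = base frame: x ahead of the robot, y to its left, z up, the work surface at z = 0. Lengths are in m, angles in rad, forces in N, time in s.
With the tool pointing down it reaches from about 0.4 to 0.85 m from the base axis. Payload 10.4 kg.
Tool frame: the origin (TCP) lies between the finger pads; the fingertips stand manip.tip_extent ahead of it and the grasp point (between the pads) lies 6 mm ahead of it (manip.tip_extent is the distance from the TCP to the fingertips, in m); z points along the fingers, y is the line along which they close (so a half turn about z gives the same grasp; the last joint's range is limited). The gripper opens to 85 mm and grips with 20 to 120 N. Pads are 22 mm wide; open, the fingers measure 114 mm over their backs; the gripper's body (76 mm by 85 mm) begins 54 mm behind the grasp point. The pads swing forward as they close: fully open they stand 13 mm farther back than shut.
Start: joints at [1.224, 0.332, -0.065, 1.46, 0.022, 1.35, -0.088], TCP at [0.199, -0.593, 0.256] pointing down, gripper open.
Joint ranges: [-2.6, 2.6], [-0.5, 2.12], [-1.47, 1.34], [0.16, 2.42], [-1.27, 4.41], [0.06, 2.06], [-2.6, 2.6]. Speed limits (rad/s): [2.22, 2.22, 2.79, 2.79, 3.14, 3.14, 3.14].

### API

Orientations are given as a unit quaternion [x, y, z, w].
In Python, from workcell import get_obs, optics, workorder, manip gives the robot as it stands.
- The arm moves only by the tool jog_arm, never from a script. Its argument "increments" is a list of rows, each a list of 7 numbers: the shift along the tool's x, y, z in m, then the turn, a rotation vector about the tool's x, y, z in rad, then the opening, from -1 (shut) to 1 (fully open). A call has 1 to 5 rows; each row is the pose to reach, as a shift and turn from the pose commanded when the call began, along the tool's axes at that moment; what a row does not reach only later rows make up. A row lasts 1/12 s, in which the tool goes at most 41.7 mm and 7.16 degrees, less where a joint would pass 70% of its speed; a pose out of reach is approached as far as the arm can. A call with a gripper value outside its range is refused whole. The fingers move at their own pace and stop on an object; "grip_force" is the grip in N (left out, the last holds). Time passes only in rows, so rows that repeat a pose let the fingers close. It gives the time, the measured TCP pose, the force, the opening and the grip force at its end, in the units of the state.
- get_obs(): the state, without advancing time (a new reading comes with each control period).
- optics.camera(name): name is "side" or "top" or "wrist"; returns a dict with "color" (480x640x3 uint8, red, green, blue), "depth" (480x640 float32, m along the optical axis (not along the pixel's ray), 0 where there is no reading), "K" (3x3 intrinsics, pixels), "R" (3x3) and "t" (3): a world point X has camera coordinates R X + t. Camera axes: x right, y down, z forward; pixel columns grow to the right and rows downward; lengths in m; the calibration is good to about 2 mm. A picture is of the moment at which its call begins.
- workorder.hand_in(): hands the job in; it is judged then, once.
The state is a dict: "clock": time; "joint_pos": joint angles; "joint_velocities": joint speeds; "tau": joint torques, N m; "position": TCP position; "ee_rot": TCP orientation; "ft_force": force on the tool from outside, world axes, zero at the start; "torque": the same for the moment, N m; "grip_width": opening from 0.0 (shut) to 1.0 (fully open); "grasp_force": force on a finger pad.
Only numpy, scipy, OpenCV 4.12 (cv2) and the standard library are available. Lean on these libraries where they do the work, as an engineer would, in place of code of your own. Each camera call takes 0.05 s, during which the arm holds its last target. There are 200 camera calls.

### The job

Load the tube-label unit: take the tape roll off the spindle that also holds the thick label roll and lay the tape roll flat in the steel tray; then slide the label roll up off the spindle, lay it flat on the unit's open apron in front of the guides and let go. Take hold of it again by its near rim and slide it in between the guides until you feel it touch the stop hidden under the hood, without shoving the stop back. Lay things down rather than drop them, and leave the roll on the other spindle and everything else on the bench alone.

Things in the scene. Friction and masses are not known exactly. Their poses are not given: they have to be found in the camera images.
- label_roll: the thick label roll: white paper labels wound on a cardboard core, a ring of outer diameter 68, bore 48 (wall 10) and height 30 mm, about 0.2 kg, at the bottom of spindle post_a. Origin: centre of its underside; z is the ring's axis. Its yaw does not matter
- tape_roll: the tape roll: a ring of tan paper tape, outer diameter 60, bore 46 (wall 7), height 20 mm, lying on top of the label roll on the same spindle. Origin: centre of its underside; z is the ring's axis
- thin_roll: the thin label roll on the other spindle (post_b): a ring of outer diameter 68, bore 48, height only 14 mm. To be left there. Origin: centre of its underside
- post_a: the fixed spindle with the label roll and tape roll: upright steel rod of diameter 40 mm with a chamfered top 78 mm above the bench, on a round foot of diameter 60 and height 8 mm on which the rolls rest. Origin: centre of the foot's underside, on the bench; z is its axis. The two spindles look the same and may stand either way round
- post_b: the other fixed spindle, same make and sizes, with only the thin label roll. Origin: centre of the foot's underside
- tray: fixed shallow open steel tray, 120 (its x) by 170 (its y) mm outside, walls 4 mm thick and 16 mm high, floor 4 mm thick. Origin: centre of its underside
- labeller: the fixed label unit. Origin: on the bench below the middle of its bay; its x axis is the loading direction, from the open apron into the bay. In its frame, mm: aluminium deck 120 wide, x -170 to 75, top at height 10; the apron is the open part, x below -55. Two guides, 76 apart inside, from x = -34 inwards, tops at height 38, flared lead-ins from x = -54.
- hood_edge (a point): middle of the lower front edge of the grey hood (roof) over the bay's inner part: 12 mm along x from the label unit's origin, 52 mm above the bench. The hood is 120 mm wide, its top 60 mm above the bench, and runs 63 mm inwards to the machine body, which is 150 mm wide and 85 mm high
- stop_face (a point): centre, 30 mm above the bench, of the front face of the steel stop plate (50 wide, 34 high, mm) hidden under the hood; x is the loading direction. It stands between x = 26 and 42 mm in the label unit's frame, held by friction: it slips back at about 14 N. The label roll is home when it touches this face, its centre then 34 mm in front of this point
- tube_rack: bystander: small red tube rack with capped tubes, 60 x 100 mm, 80 mm high. Origin: centre of its underside
- jar: bystander: small amber jar, diameter 38, height 55 mm. Origin: centre of its underside
- marker: bystander: black marker pen lying flat, 125 x 9 mm, 10 mm high, along its x. Origin: centre of its underside
- pipette: bystander: white pipette lying flat, about 230 mm long along its x, 22 mm high. Origin: centre of its body's underside
Mind the look-alikes: they are no part of the job. What is shaped like the tape_roll but blue is not meant.

How it is judged:
By the outcome, as a careful person would: the job done as asked, in the order asked, and still so for the second after the job is handed in, with the robot touching nothing.
It also fails if it takes over 58 s, if anything falls off the work surface, if the arm or the gripper's body presses on something with over 40 N, if the wrist force passes 120 N, or if a joint passes its speed limit or range.

## Working session

There is one attempt and no reset: what is moved stays moved. The work goes in short steps, Python scripts to look and compute and a tool call to move; the robot and the scene stay as the last step left them, time stands still between calls to the robot, and variables do not carry over. Pictures are saved under pics/ and viewed, at most 10 in all, crops included, and the job is handed in when it is done.

Besides the shell and the picture viewer there is one more tool, called after "Call:" as name(argument=value, ...) on one line, values as JSON. jog_arm: Moves the arm, as the interface text tells. Its arguments: {"type":"object","properties":{"increments":{"type":"array"},"grip_force":{"type":"number"}},"required":["increments"]}

```bash
mkdir -p pics; ls; python3 - <<'E'
from workcell import get_obs, optics, workorder, manip
import cv2,numpy as np
print(manip.tip_extent,[a for a in dir(manip) if a[0]!='_'])
o=get_obs();print(o)
for n in("top","side"):
    c=optics.camera(n);np.savez(f"{n}.npz",**c)
    cv2.imwrite(f"pics/{n}0.png",c["color"][:,:,::-1])
    print(n,c["K"],c["R"],c["t"])
E
```

```text
pics
0.025 ['MotionError', 'tip_extent']
{'clock': 0.0, 'joint_pos': array([ 1.22440779,  0.33288046, -0.06470745,  1.46098746,  0.02162858,
        1.34987565, -0.08850525]), 'joint_velocities': array([-1.29683702e-03, -1.42153173e-03, -1.30018200e-03,  8.86778606e-04,
       -2.39224596e-05, -1.79604880e-03,  3.94774715e-04]), 'tau': array([ 1.18477997e-04, -6.25439644e+01,  4.94090316e-02, -3.91610777e+01,
        1.63959124e-02,  1.00249823e-02,  3.55108352e-05]), 'position': array([ 0.19873011, -0.5921924 ,  0.25548853]), 'ee_rot': array([ 9.86921040e-01,  1.61202769e-01, -1.63131380e-04, -7.08657322e-04]), 'ft_force': array([-0.78918534, -0.46617744, -0.19660165]), 'torque': array([ 0.03433932, -0.04197612,  0.00093388]), 'grasp_force': 0.0, 'grip_width': 1.0009975400843651}
top [[444.0786054    0.         317.78248237]
 [  0.         444.0786054  235.71182352]
 [  0.           0.           1.        ]] [[-0.01427555 -0.99922431  0.0367012 ]
 [-0.98703116  0.0082129  -0.16031853]
 [ 0.15989275 -0.03851386 -0.98638278]] [0.01471747 0.54871617 0.79799184]
side [[539.09283247   0.         324.31873113]
 [  0.         539.09283247 238.04805967]
 [  0.           0.           1.        ]] [[-0.90956713 -0.41539149  0.01172828]
 [-0.2292639   0.4780715  -0.84787128]
 [ 0.34659156 -0.77388472 -0.53007239]] [0.48695093 0.16329851 1.02724398]
```

View pics/top0.png

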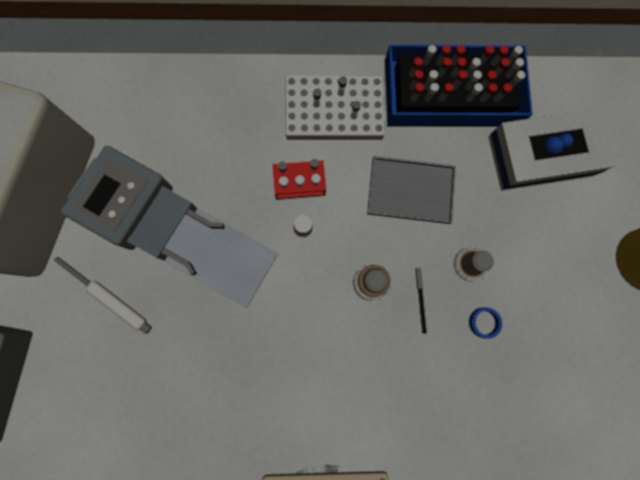

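View pics/side0.png

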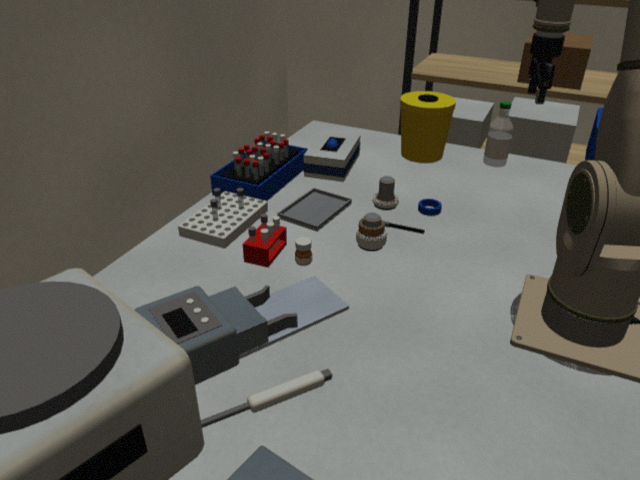

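Top view: post_a with the tan tape roll is at about (373,281), post_b at (474,263), the tray at (411,190), and the apron's outer edge runs (276,255)–(247,304). Next I'll measure these from the depth.

```bash
cat > h.py <<'E'
import numpy as np,cv2
def cloud(c):
    v,u=np.mgrid[:480,:640];d=c["depth"]
    p=np.stack([(u-c["K"][0,2])/c["K"][0,0]*d,(v-c["K"][1,2])/c["K"][1,1]*d,d],-1)
    return (p-c["t"])@c["R"]   # R^T(p-t)
def pix(c,X):
    q=c["R"]@np.asarray(X,float)+c["t"];q=c["K"]@q;return q[:2]/q[2]
def ray(c,u,v,z):
    d=c["R"].T@np.linalg.solve(c["K"],[u,v,1.]);o=-c["R"].T@c["t"]
    return o+d*(z-o[2])/d[2]
E
python3 - <<'E'
from h import *
c=dict(np.load("top.npz"));P=cloud(c)
def box(name,u0,u1,v0,v1,z0,z1):
    Q=P[v0:v1,u0:u1].reshape(-1,3);Q=Q[(Q[:,2]>z0)&(Q[:,2]<z1)]
    r=cv2.minEnclosingCircle(Q[:,:2].astype(np.float32)) 
    print(name,len(Q),np.median(Q,0).round(4),"mid",((Q.min(0)+Q.max(0))/2).round(4),"circ",np.round(r[0],4),round(r[1],4),"rect",cv2.minAreaRect(Q[:,:2].astype(np.float32)))
box("bench",300,360,330,400,-.05,.05)
box("Atop",340,410,250,310,.07,.09)
box("Atape",340,410,250,310,.05,.066)
box("Alab",340,410,250,310,.028,.05)
box("Btop",445,500,240,290,.07,.09)
box("Bthin",445,500,240,290,.014,.03)
box("tray",360,460,150,230,.01,.03)
box("traywhole",360,460,150,230,.003,.03)
box("deck",130,285,180,310,.006,.014)
box("guides",160,230,195,280,.032,.044)
box("hood",120,200,180,265,.054,.066)
box("body",60,170,140,245,.078,.092)
box("jar",290,315,210,238,.045,.07)
for n in ("top","side"):
    c=dict(np.load(n+".npz"))
    if n=="top":
        a=c["color"][170:320,120:290];b=c["color"][235:325,335:415]
        cv2.imwrite("pics/c1.png",np.hstack([cv2.resize(a[:,:,::-1],None,fx=3.2,fy=3.2,interpolation=3)]))
E
```

```text
bench 4187 [ 0.307  -0.0119  0.0015] mid [ 0.3076 -0.0128  0.0012] circ [ 0.3083 -0.0123] 0.0851 rect ((0.30754631757736206, -0.01218259334564209), (0.11407116055488586, 0.1279328614473343), 88.97569274902344)
Atop 380 [ 0.4617 -0.092   0.0784] mid [ 0.4622 -0.0934  0.0767] circ [ 0.4622 -0.0932] 0.02 rect ((0.4621310532093048, -0.09265317022800446), (0.038193874061107635, 0.03842594847083092), 43.17460250854492)
Atape 403 [ 0.4608 -0.0885  0.0594] mid [ 0.4632 -0.0925  0.0578] circ [ 0.4628 -0.0933] 0.0301 rect ((0.46319836378097534, -0.09249918162822723), (0.05810849741101265, 0.05887260660529137), 89.90019226074219)
Alab 271 [ 0.4476 -0.0744  0.0386] mid [ 0.4618 -0.0924  0.039 ] circ [ 0.4615 -0.0926] 0.0354 rect ((0.45909878611564636, -0.08968086540699005), (0.06906147301197052, 0.06199243664741516), 36.743961334228516)
Btop 376 [ 0.4945 -0.2896  0.0782] mid [ 0.4954 -0.2924  0.0763] circ [ 0.4947 -0.2923] 0.0206 rect ((0.49512824416160583, -0.2915308177471161), (0.039052315056324005, 0.03902174159884453), 49.743865966796875)
Bthin 512 [ 0.4883 -0.277   0.0229] mid [ 0.4957 -0.2
[... 871 characters left out ...]
5454831123352051, 0.24771922826766968), (0.07370968908071518, 0.11892900615930557), 60.726261138916016)
hood 2390 [0.5756 0.3022 0.0613] mid [0.582  0.3086 0.06  ] circ [0.581  0.3147] 0.0765 rect ((0.5742449164390564, 0.30390340089797974), (0.06985188275575638, 0.1461561918258667), 57.73946762084961)
body 5754 [0.6219 0.3818 0.0871] mid [0.6283 0.3857 0.085 ] circ [0.6329 0.3998] 0.1073 rect ((0.6354483962059021, 0.40440091490745544), (0.1772562861442566, 0.14987896382808685), 60.15269088745117)
jar 275 [0.5711 0.0381 0.0563] mid [0.5716 0.0373 0.0529] circ [0.5716 0.0373] 0.0175 rect ((0.5715681314468384, 0.03725627064704895), (0.03200213983654976, 0.034051328897476196), 89.35735321044922)
```

View pics/c1.png

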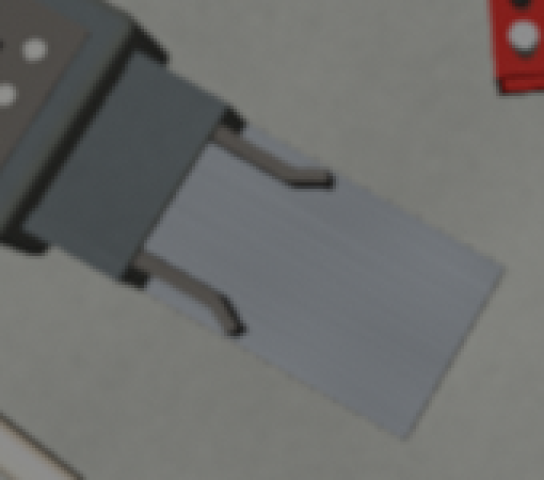

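The crop shows the apron end corners at (504,266) and (404,439), the deck sides running back to (250,125) and (145,290), the guides with lead-in ends near (325,180) and (236,328), and the hood front edge from about (228,106) to (122,278).

```bash
python3 - <<'E'
from h import *
c=dict(np.load("top.npz"));P=cloud(c)
f=lambda u,v,z:ray(c,(u+.5)/3.2-.5+120,(v+.5)/3.2-.5+170,z)[:2]
A,B=f(504,266,.01),f(404,439,.01);C,D=f(250,125,.01),f(145,290,.01)
print("end",A,B,np.linalg.norm(A-B))
ang=lambda d:np.degrees(np.arctan2(d[1],d[0]))
print("sides",ang(C-A),ang(D-B),"end normal",ang(A-B)+90)
H1,H2=f(228,106,.06),f(122,278,.06);print("hood",H1,H2,np.linalg.norm(H1-H2),ang(H1-H2)+90)
# body rect on top face ~ depth
def rect(u0,u1,v0,v1,z0,z1):
    m=np.zeros((480,640),np.uint8);m[v0:v1,u0:u1]=((P[v0:v1,u0:u1,2]>z0)&(P[v0:v1,u0:u1,2]<z1))
    m=cv2.morphologyEx(m,cv2.MORPH_OPEN,np.ones((5,5)));return cv2.minAreaRect(P[m>0][:,:2].astype(np.float32))
print("hood",rect(120,200,180,265,.056,.066));print("body",rect(60,170,140,245,.08,.092));print("deck",rect(175,285,200,310,.006,.014))
a=np.radians((ang(C-A)+ang(D-B))/2)
for a in (a,np.radians(60.)):
    d=np.array([np.cos(a),np.sin(a)]);n=np.array([-d[1],d[0]])
    print(np.degrees(a),"orig from end",(A+B)/2+.17*d,"from hood",(H1+H2)/2-.012*d,"lateral end/side/hood",[((x+y)/2@n).round(4) for x,y in((A,B),(C,D),(H1,H2))])
    G=P[195:280,160:230].reshape(-1,3);G=G[(G[:,2]>.034)&(G[:,2]<.043)][:,:2]
    s,t=G@d,G@n;k=s>s.max()-.045;print("guides lateral",t[k].min(),t[k].max(),(t[k].min()+t[k].max())/2,s.min())
    for lab in (t[k]>t[k].mean(),t[k]<t[k].mean()):
        print("line slope deg",np.degrees(np.polyfit(s[k][lab],t[k][lab],1)[0]), t[k][lab].mean())
E
```

```text
end [0.52121985 0.08712997] [0.41770061 0.14669303] 0.11943195592116711
sides 60.31188176928913 59.81872302217487 end normal 60.08467008191059
hood [0.61034622 0.24466878] [0.51027091 0.30127684] 0.1149762626303437 60.50513023468503
hood ((0.576312243938446, 0.30201035737991333), (0.0651058629155159, 0.11990226060152054), 59.84990310668945)
body ((0.6226655840873718, 0.3822583556175232), (0.12421780824661255, 0.14916111528873444), 59.859764099121094)
deck ((0.5184504389762878, 0.20199210941791534), (0.19672715663909912, 0.11997448652982712), 59.93764877319336)
60.065302395732004 orig from end [0.55429238 0.2642326 ] from hood [0.55432042 0.26257368] lateral end/side/hood [np.float64(-0.3485), np.float64(-0.3485), np.float64(-0.3493)]
guides lateral -0.4082098354196349 -0.2903926105519214 -0.34930122298577815 0.4494371510784403
line slope deg 3.476599106800694 -0.3050173733833622
line slope deg -5.232310081617478 -0.3924684666206081
59.99999999999999 orig from end [0.55446023 0.26413582] from hood [0.55430857 0.26258051] lateral end/side/hood [np.float64(-0.3481), np.float64(-0.3479), np.float64(-0.3488)]
guides lateral -0.4076194493357207 -0.28980277458211906 -0.3487111119589199 0.4497773712017309
line slope deg 3.53635450912506 -0.30444543256609674
line slope deg -5.1733598186319485 -0.3918964341034639
```

Call:
jog_arm(increments=[[0.02,-0.0195,0.004,0,0,-0.115,1],[0.041,-0.039,0.008,0,0,-0.23,1],[0.061,-0.0585,0.012,0,0,-0.345,1],[0.082,-0.078,0.017,0,0,-0.46,1],[0.102,-0.0975,0.021,0,0,-0.5735,1]])

```text
clock: 0.52
position: [0.265, -0.4661, 0.2346]
ee_rot: [0.9, 0.436, -0.0, -0.0]
ft_force: [0.1, -1.4, 0.0]
grip_width: 0.999
grasp_force: 0.0
```

Call:
jog_arm(increments=[[0.028,-0.005,0.004,0,0,-0.115,1],[0.055,-0.011,0.008,0,0,-0.23,1],[0.083,-0.016,0.012,0,0,-0.345,1],[0.111,-0.021,0.017,0,0,-0.46,1],[0.139,-0.0265,0.021,0,0,-0.5735,1]])

```text
clock: 0.93
position: [0.3308, -0.3411, 0.2138]
ee_rot: [0.74, 0.673, -0.0, -0.0]
ft_force: [0.8, -0.3, -0.4]
grip_width: 1.002
grasp_force: 0.0
```

Call:
jog_arm(increments=[[0.026,0.011,0.004,0,0,-0.115,1],[0.052,0.021,0.008,0,0,-0.23,1],[0.079,0.032,0.012,0,0,-0.345,1],[0.105,0.042,0.017,0,0,-0.46,1],[0.131,0.053,0.021,0,0,-0.5735,1]])

```text
clock: 1.35
position: [0.3964, -0.216, 0.1929]
ee_rot: [0.519, 0.855, -0.0, -0.0]
ft_force: [0.8, -0.0, 0.2]
grip_width: 0.998
grasp_force: 0.0
```

Call:
jog_arm(increments=[[0.016,0.023,0.004,0,0,-0.115,1],[0.033,0.046,0.008,0,0,-0.23,1],[0.049,0.069,0.012,0,0,-0.345,1],[0.065,0.092,0.017,0,0,-0.46,1],[0.0815,0.1155,0.021,0,0,-0.5735,1]])

```text
clock: 1.77
position: [0.4621, -0.091, 0.1719]
ee_rot: [0.256, 0.967, -0.0, -0.0]
ft_force: [0.7, 0.4, 0.1]
grip_width: 1.0
grasp_force: 0.0
```

```bash
cat >> h.py <<'E'
def tool(o,target):
    from scipy.spatial.transform import Rotation as R
    return R.from_quat(o["ee_rot"]).inv().apply(np.asarray(target)-o["position"])
E
python3 - <<'E'
from h import *
from workcell import get_obs,optics
from scipy.spatial.transform import Rotation as R
c=optics.camera("wrist");o=get_obs();cv2.imwrite("pics/w1.png",c["color"][:,:,::-1])
print(o["position"],R.from_quat(o["ee_rot"]).as_matrix().round(4))
P=cloud(c);Q=P.reshape(-1,3);Q=Q[(c["depth"].ravel()>0)]
k=(np.hypot(Q[:,0]-.462,Q[:,1]+.0928)<.05)
for a,b in((.074,.09),(.052,.064),(.03,.043)):
    S=Q[k&(Q[:,2]>a)&(Q[:,2]<b)]
    if len(S)>5: print(a,len(S),np.median(S[:,2]),cv2.minEnclosingCircle(S[:,:2].astype(np.float32)),S.min(0),S.max(0))
E
```

```text
[ 0.46403803 -0.08538613  0.17162919] [[-8.756e-01  4.831e-01  8.000e-04]
 [ 4.831e-01  8.756e-01  2.200e-03]
 [ 4.000e-04  2.400e-03 -1.000e+00]]
0.074 2638 0.07864515646985965 ((0.4605267345905304, -0.09344001859426498), 0.02005288004875183) [ 0.44096424 -0.11326127  0.07400944] [ 0.480196   -0.07367646  0.08095566]
0.052 2438 0.059285997501713164 ((0.4615599811077118, -0.09389009326696396), 0.030258754268288612) [ 0.431634   -0.12315984  0.0520275 ] [ 0.49074721 -0.06420058  0.06397143]
0.03 1430 0.03874808771623496 ((0.4594436585903168, -0.09316461533308029), 0.0353228896856308) [ 0.42426097 -0.12769876  0.03001674] [ 0.48607232 -0.05791861  0.04290256]
```

View pics/w1.png

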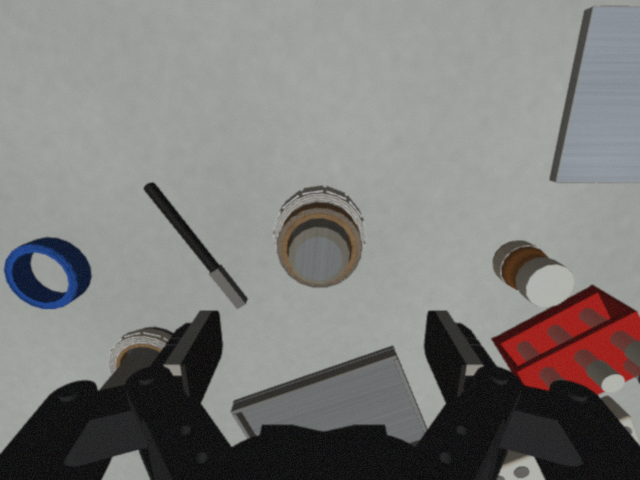

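The wrist view shows post_a with the tan tape roll on top, centred at (319,245), and clear space where the fingers will go. I'll let the arm settle first, then measure the offset.

Call:
jog_arm(increments=[[0,0,0,0,0,0,1],[0,0,0,0,0,0,1],[0,0,0,0,0,0,1]])

```text
clock: 2.07
position: [0.4615, -0.0932, 0.1722]
ee_rot: [0.26, 0.966, -0.0, -0.0]
ft_force: [-0.5, 0.3, 0.2]
grip_width: 1.001
grasp_force: 0.0
```

```bash
python3 - <<'E'
from h import *
from workcell import get_obs
o=get_obs();print(o["position"],o["ee_rot"],tool(o,[.461,-.0932,.066]),o["ft_force"])
E
```

```text
[ 0.46153988 -0.09316307  0.17216173] [ 2.60050160e-01  9.65595063e-01 -2.23753916e-04 -1.96981490e-04] [ 0.00042028 -0.00024632  0.10616199] [-0.519001    0.34383577  0.19653985]
```

Call:
jog_arm(increments=[[0,0,0.025,0,0,0,1],[0,0,0.05,0,0,0,1],[0,0,0.075,0,0,0,1],[0,0,0.095,0,0,0,1],[0,0,0.106,0,0,0,1]])

```text
clock: 2.48
position: [0.4604, -0.0933, 0.0642]
ee_rot: [0.26, 0.966, -0.0, -0.001]
ft_force: [-0.5, -0.5, 0.2]
grip_width: 1.003
grasp_force: 0.0
```

Call:
jog_arm(increments=[[0,0,0,0,0,0,0.6],[0,0,0,0,0,0,0.45],[0,0,0,0,0,0,0.3],[0,0,0,0,0,0,0.2],[0,0,0,0,0,0,0.2]], grip_force=25)

```text
clock: 2.9
position: [0.4628, -0.0926, 0.0675]
ee_rot: [0.259, 0.966, -0.0, 0.001]
ft_force: [-1.2, -1.3, 5.1]
grip_width: 0.682
grasp_force: 27.3
```

```bash
python3 - <<'E'
from h import *
from workcell import get_obs
o=get_obs();print(o["position"],o["ee_rot"],o["ft_force"],o["grip_width"],o["grasp_force"])
E
```

```text
[ 0.46278581 -0.09260017  0.06747369] [ 2.59097161e-01  9.65850593e-01 -2.20166468e-04  1.11541582e-03] [-1.18199715 -1.32496605  5.1186744 ] 0.6820956692840514 27.259987145662308
```

Call:
jog_arm(increments=[[0,0,-0.006,0,0,0,0.2],[0,0,-0.018,0,0,0,0.2],[0,0,-0.034,0,0,0,0.2],[0,0,-0.05,0,0,0,0.2],[0,0,-0.066,0,0,0,0.2]])

```text
clock: 3.32
position: [0.4621, -0.092, 0.1342]
ee_rot: [0.259, 0.966, 0.0, 0.0]
ft_force: [0.4, 0.3, -1.2]
grip_width: 0.683
grasp_force: 27.0
```

```bash
python3 - <<'E'
from h import *
from workcell import get_obs,optics
c=optics.camera("side");o=get_obs();print(o["position"],o["ft_force"],o["grip_width"],o["grasp_force"],tool(o,[.6475,-.183,.132]))
u,v=pix(c,[.462,-.093,.07]).astype(int);a=c["color"][v-60:v+50,u-70:u+70,::-1]
cv2.imwrite("pics/s1.png",cv2.resize(a,None,fx=4,fy=4,interpolation=2))
E
```

```text
[ 0.46371807 -0.0921664   0.13712149] [ 2.53083779 -0.49597483  2.41751703] 0.6809576203001765 27.05536225810647 [-0.20455569  0.01314653  0.00607531]
```

View pics/s1.png

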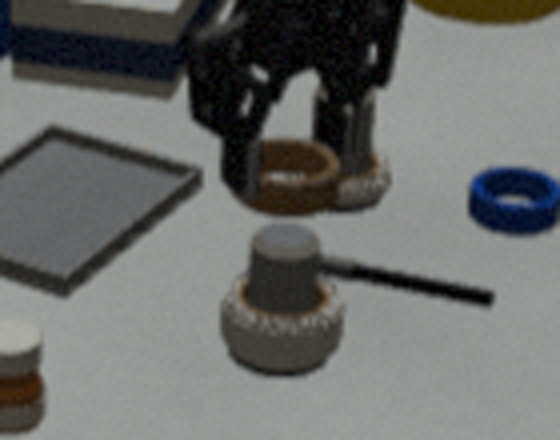

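The tape roll is held level between the fingers at about (295,175), clear of the post. The label roll is still seated on its spindle.

Call:
jog_arm(increments=[[-0.03,0.002,0,0,0,0,0.2],[-0.065,0.004,0,0,0,0,0.2],[-0.1,0.007,0,0,0,0,0.2],[-0.135,0.009,0,0,0,0,0.2],[-0.17,0.011,0,0,0,0,0.2]])

```text
clock: 3.78
position: [0.6161, -0.1688, 0.1331]
ee_rot: [0.259, 0.966, -0.0, 0.0]
ft_force: [0.2, 0.8, 0.6]
grip_width: 0.682
grasp_force: 27.1
```

Call:
jog_arm(increments=[[-0.025,0.002,0,0,0,0,0.2],[-0.035,0.002,0.01,0,0,0,0.2],[-0.035,0.002,0.03,0,0,0,0.2],[-0.035,0.002,0.05,0,0,0,0.2],[-0.035,0.002,0.06,0,0,0,0.2]])

```text
clock: 4.2
position: [0.6451, -0.1835, 0.0705]
ee_rot: [0.259, 0.966, 0.0, -0.001]
ft_force: [-0.3, -0.5, -0.2]
grip_width: 0.681
grasp_force: 27.1
```

Call:
jog_arm(increments=[[0,0,0.01,0,0,0,0.2],[0,0,0.02,0,0,0,0.2],[0,0,0.028,0,0,0,0.2],[0,0,0.031,0,0,0,0.2],[0,0,0.031,0,0,0,0.2]])

```text
clock: 4.62
position: [0.6458, -0.1835, 0.0409]
ee_rot: [0.259, 0.966, -0.0, -0.0]
ft_force: [-0.3, 0.5, -0.7]
grip_width: 0.679
grasp_force: 27.1
```

```bash
python3 - <<'E'
from h import *
from workcell import get_obs
o=get_obs();print(o["position"],o["ee_rot"],o["ft_force"],o["grip_width"],o["grasp_force"])
E
```

```text
[ 0.64576877 -0.18348759  0.0409403 ] [ 2.58906301e-01  9.65902398e-01 -2.82739473e-05 -2.90929351e-04] [-0.31566855  0.50226772 -0.69358066] 0.6788958679959745 27.069850992411375
```

Call:
jog_arm(increments=[[0,0,0.003,0,0,0,0.2],[0,0,0.005,0,0,0,0.2],[0,0,0.006,0,0,0,0.2],[0,0,0.006,0,0,0,0.2]])

```text
clock: 4.95
position: [0.646, -0.1835, 0.0354]
ee_rot: [0.259, 0.966, -0.0, 0.0]
ft_force: [-0.4, -0.2, -0.7]
grip_width: 0.679
grasp_force: 27.1
```

Call:
jog_arm(increments=[[0,0,0.0005,0,0,0,0.2],[0,0,0.001,0,0,0,0.2],[0,0,0.001,0,0,0,0.2]])

```text
clock: 5.2
position: [0.646, -0.1835, 0.0343]
ee_rot: [0.259, 0.966, -0.0, 0.0]
ft_force: [-0.2, -0.0, -0.8]
grip_width: 0.682
grasp_force: 27.1
```

Call:
jog_arm(increments=[[0,0,0.0005,0,0,0,0.2],[0,0,0.001,0,0,0,0.2],[0,0,0.001,0,0,0,0.2]])

```text
clock: 5.45
position: [0.6461, -0.1835, 0.0336]
ee_rot: [0.259, 0.966, -0.0, 0.0]
ft_force: [-0.8, 0.1, 2.5]
grip_width: 0.678
grasp_force: 27.3
```

Call:
jog_arm(increments=[[0,0,0.0005,0,0,0,0.2],[0,0,0.001,0,0,0,0.2],[0,0,0.001,0,0,0,0.2]])

```text
clock: 5.7
position: [0.6461, -0.1835, 0.0336]
ee_rot: [0.259, 0.966, -0.0, 0.0]
ft_force: [-6.1, 0.8, 10.9]
grip_width: 0.684
grasp_force: 28.0
```

Call:
jog_arm(increments=[[0,0,-0.001,0,0,0,0.3],[0,0,-0.001,0,0,0,0.5],[0,0,-0.001,0,0,0,0.7],[0,0,-0.001,0,0,0,0.85],[0,0,-0.002,0,0,0,0.85]])

```text
clock: 6.12
position: [0.6458, -0.1835, 0.0339]
ee_rot: [0.259, 0.966, -0.0, -0.0]
ft_force: [0.3, -0.3, -0.4]
grip_width: 0.927
grasp_force: 0.0
```

Call:
jog_arm(increments=[[0,0,-0.01,0,0,0,0.85],[0,0,-0.03,0,0,0,0.9],[0,0,-0.06,0,0,0,1],[0,0,-0.09,0,0,0,1],[0,0,-0.11,0,0,0,1]])

```text
clock: 6.53
position: [0.6469, -0.1834, 0.1483]
ee_rot: [0.259, 0.966, 0.0, 0.002]
ft_force: [0.8, 0.7, 0.4]
grip_width: 1.002
grasp_force: 0.0
```

```bash
python3 - <<'E'
from h import *
from workcell import get_obs,optics
c=optics.camera("wrist");o=get_obs();print(o["position"],o["ft_force"],o["grip_width"],o["grasp_force"])
print(tool(o,[.461,-.0932,.145]))
cv2.imwrite("pics/w2.png",c["color"][:,:,::-1]);np.savez("w2.npz",**c)
P=cloud(c).reshape(-1,3);k=(np.hypot(P[:,0]-.646,P[:,1]+.183)<.04)&(P[:,2]>.015)&(P[:,2]<.04);S=P[k]
print(len(S),np.median(S,0),S.min(0),S.max(0),cv2.minEnclosingCircle(S[:,:2].astype(np.float32)))
E
```

```text
[ 0.64849342 -0.1836147   0.15206809] [ 1.48132422 -0.46373975  4.00491823] 1.0028061697530313 0.0
[ 0.20762738 -0.01549801  0.00540731]
2637 [ 0.64461957 -0.18281514  0.02514501] [ 0.61604542 -0.21289557  0.01500975] [ 0.67536187 -0.1539274   0.02760267] ((0.6459435820579529, -0.18342414498329163), 0.030215200036764145)
```

View pics/w2.png

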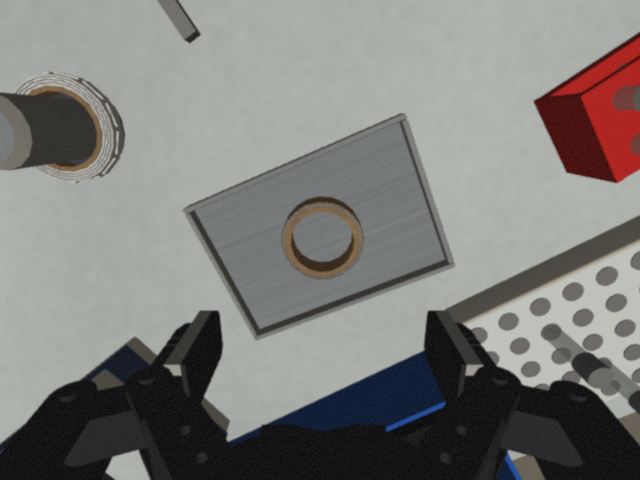

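The tape roll lies flat near the middle of the tray, seen at (322,238). Next is the label roll.

Call:
jog_arm(increments=[[0.03,-0.002,0,0,0,0,1],[0.065,-0.005,0,0,0,0,1],[0.1,-0.007,0,0,0,0,1],[0.135,-0.01,0,0,0,0,1],[0.17,-0.012,0,0,0,0,1]])

```text
clock: 7.0
position: [0.4912, -0.1083, 0.1444]
ee_rot: [0.259, 0.966, -0.0, 0.0]
ft_force: [-0.2, 0.8, 1.4]
grip_width: 0.996
grasp_force: 0.0
```

Call:
jog_arm(increments=[[0.025,-0.0015,0,0,0,0,1],[0.0355,-0.0025,0,0,0,0,1],[0.0355,-0.0025,0,0,0,0,1],[0.0355,-0.0025,0,0,0,0,1],[0.0355,-0.0025,0,0,0,0,1]])

```text
clock: 7.42
position: [0.462, -0.0939, 0.1448]
ee_rot: [0.259, 0.966, 0.0, 0.001]
ft_force: [0.1, -0.4, -0.2]
grip_width: 1.003
grasp_force: 0.0
```

```bash
python3 - <<'E'
from h import *
from workcell import get_obs,optics
c=optics.camera("wrist");o=get_obs();print(o["position"],o["ft_force"],tool(o,[.461,-.0932,.044]))
P=cloud(c).reshape(-1,3);k=(np.hypot(P[:,0]-.461,P[:,1]+.093)<.045)
for a,b in((.074,.09),(.030,.044)):
    S=P[k&(P[:,2]>a)&(P[:,2]<b)];print(len(S),np.median(S[:,2]),S.min(0),S.max(0),cv2.minEnclosingCircle(S[:,:2].astype(np.float32)))
E
```

```text
[ 0.46193682 -0.09377295  0.14459431] [ 0.57417816  0.02159373 -0.97924476] [ 1.17097434e-03 -5.01202725e-05  1.00593472e-01]
3329 0.07866412941269177 [ 0.44080252 -0.11319868  0.07400251] [ 0.48013078 -0.07376247  0.08143849] ((0.4604988992214203, -0.09361084550619125), 0.02000505104660988)
3598 0.039015632768586536 [ 0.42449351 -0.12825791  0.03001556] [ 0.49319466 -0.05787965  0.04386587] ((0.45982348918914795, -0.09319654107093811), 0.035498473793268204)
```

Call:
jog_arm(increments=[[0.001,0,0.025,0,0,0,1],[0.001,0,0.05,0,0,0,1],[0.001,0,0.075,0,0,0,1],[0.001,0,0.092,0,0,0,1],[0.001,0,0.1,0,0,0,1]])

```text
clock: 7.88
position: [0.4594, -0.0926, 0.0418]
ee_rot: [0.259, 0.966, 0.001, -0.002]
ft_force: [-0.2, 0.3, -0.4]
grip_width: 1.0
grasp_force: 0.0
```

Call:
jog_arm(increments=[[0,0,0,0,0,0,0.8],[0,0,0,0,0,0,0.65],[0,0,0,0,0,0,0.5],[0,0,0,0,0,0,0.4],[0,0,0,0,0,0,0.4]], grip_force=35)

```text
clock: 8.3
position: [0.4608, -0.0929, 0.0454]
ee_rot: [0.259, 0.966, -0.0, 0.001]
ft_force: [-1.2, 1.5, 5.2]
grip_width: 0.785
grasp_force: 40.2
```

Call:
jog_arm(increments=[[0,0,0,0,0,0,0.4],[0,0,0,0,0,0,0.4]])

```text
clock: 8.47
position: [0.4608, -0.0929, 0.0454]
ee_rot: [0.259, 0.966, -0.0, 0.001]
ft_force: [-1.9, 0.7, 7.7]
grip_width: 0.789
grasp_force: 40.5
```

Call:
jog_arm(increments=[[0,0,-0.008,0,0,0,0.4],[0,0,-0.025,0,0,0,0.4],[0,0,-0.05,0,0,0,0.4],[0,0,-0.075,0,0,0,0.4],[0,0,-0.092,0,0,0,0.4]])

```text
clock: 8.88
position: [0.4604, -0.0927, 0.1389]
ee_rot: [0.259, 0.966, -0.0, 0.001]
ft_force: [0.3, -1.0, -2.4]
grip_width: 0.785
grasp_force: 40.5
```

Call:
jog_arm(increments=[[0,0,0,0,0,0,0.4],[0,0,0,0,0,0,0.4]])

```text
clock: 9.05
position: [0.4603, -0.0931, 0.1372]
ee_rot: [0.259, 0.966, -0.0, 0.001]
ft_force: [-0.5, 0.1, -3.1]
grip_width: 0.779
grasp_force: 40.5
```

```bash
python3 - <<'E'
from h import *
from workcell import get_obs
o=get_obs();d=np.array([.5,.8660254]);O=np.array([.5545,.2635])
t=O-.115*d;print(t,o["position"],o["ft_force"],o["grip_width"],o["grasp_force"],tool(o,[*t,.137]))
E
```

```text
[0.497      0.16390708] [ 0.46033711 -0.09306821  0.13721843] [-0.48973879  0.13780875 -3.06455145] 0.7792565729619274 40.47952956520021 [ 9.68544468e-02  2.40831326e-01 -4.06409992e-05]
```

Call:
jog_arm(increments=[[0.014,0.034,0,0,0,0,0.4],[0.028,0.068,0,0,0,0,0.4],[0.042,0.102,0,0,0,0,0.4],[0.056,0.137,0,0,0,0,0.4],[0.07,0.172,0,0,0,0,0.4]])

```text
clock: 9.47
position: [0.4845, 0.0925, 0.1352]
ee_rot: [0.259, 0.966, -0.0, -0.001]
ft_force: [1.8, 0.5, -1.7]
grip_width: 0.782
grasp_force: 40.5
```

Call:
jog_arm(increments=[[0.014,0.035,0,0,0,0,0.4],[0.027,0.069,0.005,0,0,0,0.4],[0.027,0.069,0.03,0,0,0,0.4],[0.027,0.069,0.055,0,0,0,0.4],[0.027,0.069,0.07,0,0,0,0.4]])

```text
clock: 9.88
position: [0.4944, 0.1646, 0.0627]
ee_rot: [0.258, 0.966, -0.001, -0.002]
ft_force: [-0.8, -0.5, -1.8]
grip_width: 0.784
grasp_force: 40.6
```

Call:
jog_arm(increments=[[0,0,0.008,0,0,0,0.4],[0,0,0.015,0,0,0,0.4],[0,0,0.015,0,0,0,0.4],[0,0,0.015,0,0,0,0.4]])

```text
clock: 10.22
position: [0.4966, 0.1644, 0.0515]
ee_rot: [0.259, 0.966, 0.0, 0.0]
ft_force: [0.2, 0.3, -2.6]
grip_width: 0.782
grasp_force: 40.6
```

```bash
python3 - <<'E'
from h import *
from workcell import get_obs
o=get_obs();print(o["position"],o["ft_force"],o["grip_width"],tool(o,[.497,.1639,.0474]))
E
```

```text
[0.49663334 0.16442052 0.05154336] [ 0.19993076  0.3281122  -2.58802026] 0.7821362518350444 [-0.0005778  -0.00026792  0.00414333]
```

Call:
jog_arm(increments=[[0,0,0.002,0,0,0,0.4],[0,0,0.003,0,0,0,0.4],[0,0,0.003,0,0,0,0.4]])

```text
clock: 10.47
position: [0.4968, 0.1643, 0.0487]
ee_rot: [0.259, 0.966, 0.0, 0.0]
ft_force: [-0.3, -0.4, -2.5]
grip_width: 0.786
grasp_force: 40.6
```

Call:
jog_arm(increments=[[0,0,0.0005,0,0,0,0.4],[0,0,0.001,0,0,0,0.4],[0,0,0.001,0,0,0,0.4]])

```text
clock: 10.72
position: [0.4967, 0.1644, 0.0475]
ee_rot: [0.259, 0.966, 0.0, 0.0]
ft_force: [-0.3, 0.3, -1.0]
grip_width: 0.778
grasp_force: 40.7
```

Contact is just starting, so I'll go down 0.5 mm more and then release.

Call:
jog_arm(increments=[[0,0,0.0005,0,0,0,0.4],[0,0,0.0006,0,0,0,0.4],[0,0,0.0006,0,0,0,0.4]])

```text
clock: 10.97
position: [0.4967, 0.1644, 0.0475]
ee_rot: [0.259, 0.966, -0.0, 0.0]
ft_force: [-3.9, -1.4, 8.7]
grip_width: 0.785
grasp_force: 41.7
```

Call:
jog_arm(increments=[[0,0,0,0,0,0,0.55],[0,0,0,0,0,0,0.7],[0,0,0,0,0,0,0.85],[0,0,0,0,0,0,1],[0,0,0,0,0,0,1]])

```text
clock: 11.38
position: [0.4966, 0.1645, 0.0467]
ee_rot: [0.259, 0.966, 0.0, 0.0]
ft_force: [-0.6, 0.2, -0.2]
grip_width: 0.996
grasp_force: 0.0
```

Call:
jog_arm(increments=[[0,0,-0.015,0,0,0,1],[0,0,-0.04,0,0,0,1],[0,0,-0.065,0,0,0,0.6],[0,0,-0.085,0,0,0,0.2],[0,0,-0.085,0,0,0,-0.2]])

```text
clock: 11.8
position: [0.4983, 0.1654, 0.1355]
ee_rot: [0.259, 0.966, 0.001, 0.003]
ft_force: [0.3, 1.1, -0.0]
grip_width: 0.608
grasp_force: 0.0
```

Call:
jog_arm(increments=[[0,0,0,0,0,0,-0.2],[0,0,0,0,0,0,-0.2],[0,0,0,0,0,0,-0.2]])

```text
clock: 12.05
position: [0.4959, 0.1642, 0.1307]
ee_rot: [0.259, 0.966, -0.0, -0.001]
ft_force: [-0.4, -0.3, -0.4]
grip_width: 0.401
grasp_force: 0.0
```

```bash
python3 - <<'E'
from h import *
from workcell import get_obs,optics
c=optics.camera("wrist");o=get_obs();print(o["position"],o["ee_rot"],o["ft_force"],o["grip_width"])
d=np.array([.5,.8660254]);n=np.array([-d[1],d[0]]);O=np.array([.5545,.2635])
P=cloud(c).reshape(-1,3);k=(np.hypot(P[:,0]-.497,P[:,1]-.164)<.05);S=P[k&(P[:,2]>.034)&(P[:,2]<.046)]
C,r=cv2.minEnclosingCircle(S[:,:2].astype(np.float32));print(np.median(S[:,2]),C,r)
q=S[:,:2]-O;print("ring x",(q@d).min(),(q@d).max(),"lat",(q@n).min(),(q@n).max())
g=P[:,:2]-O;k=(P[:,2]>.034)&(P[:,2]<.044)&(g@d>-.034)&(g@d<.008)&(abs(g@n)<.06);l=(g@n)[k]
for s in(l[l>0],l[l<0]):print("guide",len(s),np.percentile(s,[1,10,50,90,99]) if len(s) else'')
w=C-29e-3*d;print("rim",w,tool(o,[*w,.040]))
cv2.imwrite("pics/w3.png",c["color"][:,:,::-1])
E
```

```text
[0.49590566 0.1642323  0.13067452] [ 2.58852426e-01  9.65916507e-01 -3.80617251e-04 -7.60320546e-04] [ 0.0909733   0.23335246 -0.33439735] 0.40121328784078025
0.04106252178374685 (0.4963940382003784, 0.16436399519443512) 0.035746291279792786
ring x -0.14999412507407295 -0.07983761252775949 lat -0.03469013353086891 0.03630851312917518
guide 1265 [0.03950225 0.0403433  0.04489091 0.04920689 0.04959736]
guide 1044 [-0.04636208 -0.04517428 -0.03997511 -0.03640218 -0.03581008]
rim [0.48189404 0.13924926] [-0.00047442 -0.02853935  0.09070627]
```

View pics/w3.png

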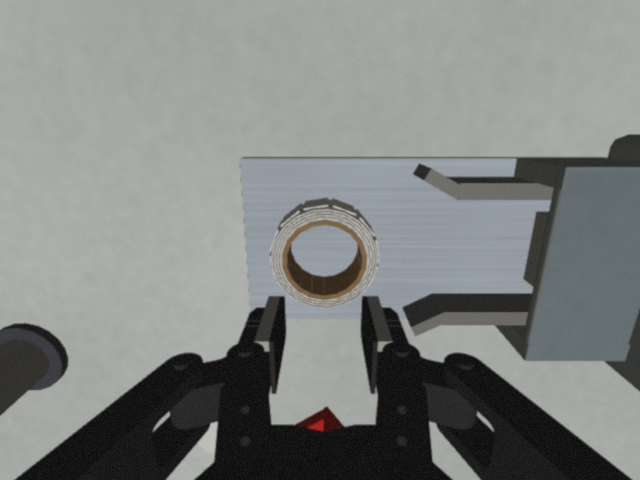

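The label roll lies flat on the apron at (323,250), with the guides ahead of it on the right. Measured in the same wrist view, it's about 1 mm off the guides' centreline. I'll take hold of the near rim next.

Call:
jog_arm(increments=[[-0.0005,-0.0285,0.0,0,0,0,-0.2],[-0.0005,-0.0285,0.03,0,0,0,-0.2],[-0.0005,-0.0285,0.06,0,0,0,-0.2],[-0.0005,-0.0285,0.08,0,0,0,-0.2],[-0.0005,-0.0285,0.088,0,0,0,-0.2]], grip_force=25)

```text
clock: 12.52
position: [0.4805, 0.1388, 0.0404]
ee_rot: [0.259, 0.966, -0.001, -0.002]
ft_force: [-0.0, -0.2, -0.4]
grip_width: 0.402
grasp_force: 0.0
```

Call:
jog_arm(increments=[[0,0,0,0,0,0,-0.2],[0,0,0,0,0,0,-0.2]])

```text
clock: 12.68
position: [0.4826, 0.1399, 0.0439]
ee_rot: [0.259, 0.966, 0.0, -0.0]
ft_force: [-0.6, -0.0, 0.5]
grip_width: 0.402
grasp_force: 0.0
```

Call:
jog_arm(increments=[[0,0,0,0,0,0,-0.4],[0,0,0,0,0,0,-0.6],[0,0,0,0,0,0,-0.8],[0,0,0,0,0,0,-0.95],[0,0,0,0,0,0,-0.95]])

```text
clock: 13.1
position: [0.4834, 0.1398, 0.0448]
ee_rot: [0.259, 0.966, 0.0, 0.001]
ft_force: [-1.9, -0.5, 7.3]
grip_width: 0.138
grasp_force: 24.3
```

Call:
jog_arm(increments=[[0,0,0,0,0,0,-0.95],[0,0,0,0,0,0,-0.95]])

```text
clock: 13.27
position: [0.4834, 0.1398, 0.0448]
ee_rot: [0.259, 0.966, 0.0, 0.001]
ft_force: [-1.7, -0.2, 7.1]
grip_width: 0.14
grasp_force: 24.3
```

```bash
python3 - <<'E'
from h import *
from workcell import get_obs,optics
c=optics.camera("top");o=get_obs();print(o["position"],o["ee_rot"],o["ft_force"],o["torque"],o["grip_width"],o["grasp_force"])
d=np.array([.5,.8660254]);n=np.array([-d[1],d[0]]);O=np.array([.5545,.2635])
q=o["position"][:2]-O;print(q@d,q@n)
E
```

```text
[0.48338446 0.13978692 0.04484064] [2.58850454e-01 9.65916954e-01 2.28584467e-04 9.09827091e-04] [-1.54198639 -1.03714024  6.86498867] [-0.06821681  0.28592515  0.07683203] 0.13672207330740094 24.2734373541316
-0.14269643681898392 -0.0002686756552165784
```

Call:
jog_arm(increments=[[0.0005,0,-0.0006,0,0,0,-0.95],[0.001,0.002,-0.0006,0,0,0,-0.95],[0.0015,0.012,-0.0006,0,0,0,-0.95],[0.0015,0.024,-0.0006,0,0,0,-0.95],[0.0015,0.036,-0.0006,0,0,0,-0.95]])

```text
clock: 13.73
position: [0.4997, 0.1694, 0.0448]
ee_rot: [0.26, 0.966, -0.002, 0.0]
ft_force: [-4.3, -8.9, 11.7]
grip_width: 0.137
grasp_force: 26.2
```

Call:
jog_arm(increments=[[0,0.01,0,0,0,0,-0.95],[0,0.02,0,0,0,0,-0.95],[0,0.03,0,0,0,0,-0.95],[0,0.038,0,0,0,0,-0.95],[0,0.044,0,0,0,0,-0.95]])

```text
clock: 14.15
position: [0.5217, 0.2083, 0.0449]
ee_rot: [0.259, 0.966, -0.002, 0.0]
ft_force: [-6.4, -9.8, 13.2]
grip_width: 0.139
grasp_force: 26.6
```

```bash
cat > st.py <<'E'
from h import *
from workcell import get_obs
o=get_obs()
d=np.array([.5,.8660254]);n=np.array([-d[1],d[0]]);O=np.array([.5545,.2635])
q=o["position"][:2]-O;print("x,lat,z",(q@d).round(5),(q@n).round(5),o["position"][2].round(4),"F along,lat,z",(o["ft_force"][:2]@d).round(2),(o["ft_force"][:2]@n).round(2),o["ft_force"][2].round(2),o["grip_width"],o["grasp_force"])
E
python3 st.py
```

```text
x,lat,z -0.06418 0.00078 0.0449 F along,lat,z -11.64 0.63 13.2 0.1388215728437148 26.609027906670235
```

Call:
jog_arm(increments=[[0,0,-0.0008,0,0,0,-0.95],[0,0,-0.0012,0,0,0,-0.95],[0,0.001,-0.0012,0,0,0,-0.95],[0,0.002,-0.0012,0,0,0,-0.95]])

```text
clock: 14.48
position: [0.5221, 0.2111, 0.0453]
ee_rot: [0.259, 0.966, -0.0, -0.0]
ft_force: [-0.2, 0.1, -2.6]
grip_width: 0.138
grasp_force: 24.0
```

```bash
python3 st.py
```

```text
x,lat,z -0.0616 0.0018 0.0453 F along,lat,z -0.03 0.24 -2.58 0.13750370003333465 24.029514713329263
```

Call:
jog_arm(increments=[[0,0.003,0.0003,0,0,0,-0.95],[0,0.007,0.0003,0,0,0,-0.95],[0,0.012,0.0003,0,0,0,-0.95],[0,0.016,0.0003,0,0,0,-0.95],[0,0.018,0.0003,0,0,0,-0.95]])

```text
clock: 14.9
position: [0.5316, 0.2278, 0.0452]
ee_rot: [0.259, 0.966, 0.0, 0.0]
ft_force: [-0.8, -0.1, -2.3]
grip_width: 0.138
grasp_force: 24.1
```

Call:
jog_arm(increments=[[0,0.0005,0,0,0,0,-0.95],[0,0.001,0,0,0,0,-0.95],[0,0.0015,0,0,0,0,-0.95],[0,0.002,0,0,0,0,-0.95],[0,0.002,0,0,0,0,-0.95]])

```text
clock: 15.32
position: [0.5324, 0.2285, 0.0452]
ee_rot: [0.259, 0.966, -0.0, 0.0]
ft_force: [-0.6, -0.6, -2.5]
grip_width: 0.135
grasp_force: 24.0
```

```bash
python3 st.py
```

```text
x,lat,z -0.04137 0.00161 0.0452 F along,lat,z -0.88 0.24 -2.5 0.13459379023526616 24.049909992318135
```

```bash
python3 - <<'E'
from h import *
from workcell import get_obs,optics
d=np.array([.5,.8660254]);n=np.array([-d[1],d[0]]);O=np.array([.5545,.2635])
for nm in("wrist","top","side"):
    c=optics.camera(nm);P=cloud(c).reshape(-1,3);g=P[:,:2]-O;x,l,z=g@d,g@n,P[:,2]
    k=(abs(l)<.024)&(z>.014)&(z<.049)&(x>.012)&(x<.06);print(nm,k.sum())
    if k.sum(): print(np.percentile(x[k],[2,25,50,75,98]).round(4),np.histogram(x[k],bins=np.arange(.012,.062,.004)),np.median(z[k]))
    k=(abs(l)<.04)&(z>.034)&(z<.046)&(x>-.09)&(x<.012);print("ring",k.sum(),l[k].min() if k.sum() else 0)
    cv2.imwrite(f"pics/z_{nm}.png",c["color"][:,:,::-1]);np.savez(f"z_{nm}.npz",**c)
E
```

```text
wrist 1195
[0.0122 0.0137 0.0153 0.0171 0.0292] (array([723, 308,   2,   0, 162,   0,   0,   0,   0,   0,   0,   0]), array([0.012, 0.016, 0.02 , 0.024, 0.028, 0.032, 0.036, 0.04 , 0.044,
       0.048, 0.052, 0.056, 0.06 ])) 0.04107953166119138
ring 9483 -0.039961352315157926
top 0
ring 0 0
side 0
ring 339 -0.039416832488052084
```

View pics/z_wrist.png

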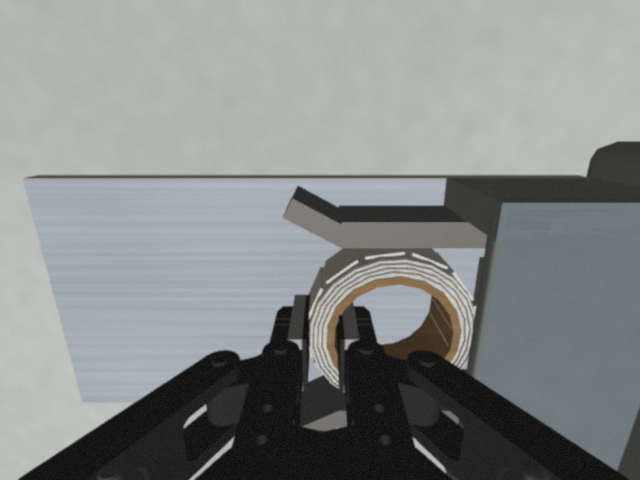

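The roll is between the guides, its rim held by the fingers at about (320,330), and the stop plate is just visible under the hood edge near (481,270). I'll measure the remaining gap from this view.

```bash
python3 - <<'E'
from h import *
d=np.array([.5,.8660254]);n=np.array([-d[1],d[0]]);O=np.array([.5545,.2635])
c=dict(np.load("z_wrist.npz"));P=cloud(c).reshape(-1,3);g=P[:,:2]-O;x,l,z=g@d,g@n,P[:,2]
k=(abs(l)<.026)&(z>.014)&(z<.049)&(x>.026)&(x<.045);print(x[k].min(),np.median(x[k]),x[k].max(),l[k].min(),l[k].max(),z[k].min(),z[k].max())
k=(abs(l)<.036)&(z>.036)&(z<.046)&(x>-.04)&(x<.024);print("ring front",x[k].max())
# circle fit on ring outer edge
m=(abs(l)<.037)&(z>.038)&(z<.0435)&(x>-.045)&(x<.024)
S=np.c_[x[m],l[m]].astype(np.float32);h=cv2.convexHull(S)[:,0];print(cv2.minEnclosingCircle(S),S.min(0),S.max(0))
E
```

```text
0.028301556870846158 0.0289735349416246 0.029744307046605467 0.0036905299795265173 0.025854179728985245 0.014018531926638189 0.018997982502788686
ring front 0.020235409398178007
((-0.0114492392167449, -0.003677508793771267), 0.041530489921569824) [-0.04490336 -0.0369887 ] [0.01884345 0.03689599]
```

Call:
jog_arm(increments=[[0,0.001,0.0002,0,0,0,-0.95],[0,0.002,0.0002,0,0,0,-0.95],[0,0.003,0.0002,0,0,0,-0.95],[0,0.004,0.0002,0,0,0,-0.95],[0,0.0045,0.0002,0,0,0,-0.95]])

```text
clock: 15.88
position: [0.5347, 0.2327, 0.045]
ee_rot: [0.259, 0.966, 0.0, 0.0]
ft_force: [-0.2, -0.6, -1.0]
grip_width: 0.137
grasp_force: 24.2
```

```bash
python3 st.py
```

```text
x,lat,z -0.0366 0.00171 0.045 F along,lat,z -0.59 -0.11 -0.97 0.13702300264425055 24.18959472910501
```

Call:
jog_arm(increments=[[0,0.0003,0,0,0,0,-0.95],[0,0.0006,0,0,0,0,-0.95],[0,0.0009,0,0,0,0,-0.95],[0,0.001,0,0,0,0,-0.95]])

```text
clock: 16.22
position: [0.5351, 0.2334, 0.045]
ee_rot: [0.259, 0.966, -0.0, 0.0]
ft_force: [-1.1, -0.3, -0.0]
grip_width: 0.14
grasp_force: 24.2
```

Call:
jog_arm(increments=[[0,0.0003,0,0,0,0,-0.95],[0,0.0006,0,0,0,0,-0.95],[0,0.0008,0,0,0,0,-0.95],[0,0.0008,0,0,0,0,-0.95]])

```text
clock: 16.55
position: [0.5356, 0.2341, 0.045]
ee_rot: [0.259, 0.966, 0.0, 0.0]
ft_force: [-0.7, -0.6, -1.6]
grip_width: 0.137
grasp_force: 24.1
```

Call:
jog_arm(increments=[[0,0.0003,0,0,0,0,-0.95],[0,0.0006,0,0,0,0,-0.95],[0,0.0008,0,0,0,0,-0.95],[0,0.0008,0,0,0,0,-0.95]])

```text
clock: 16.88
position: [0.536, 0.2348, 0.045]
ee_rot: [0.259, 0.966, 0.0, 0.0]
ft_force: [0.6, -1.8, -0.8]
grip_width: 0.14
grasp_force: 24.2
```

Call:
jog_arm(increments=[[0,0.0003,0,0,0,0,-0.95],[0,0.0006,0,0,0,0,-0.95],[0,0.0007,0,0,0,0,-0.95],[0,0.0007,0,0,0,0,-0.95]])

```text
clock: 17.22
position: [0.5363, 0.2354, 0.045]
ee_rot: [0.259, 0.966, 0.0, 0.0]
ft_force: [0.1, -0.7, -1.3]
grip_width: 0.137
grasp_force: 24.2
```

Call:
jog_arm(increments=[[0,0.0003,0,0,0,0,-0.95],[0,0.0006,0,0,0,0,-0.95],[0,0.0007,0,0,0,0,-0.95],[0,0.0007,0,0,0,0,-0.95]])

```text
clock: 17.55
position: [0.5365, 0.2355, 0.045]
ee_rot: [0.259, 0.966, -0.0, -0.0]
ft_force: [-2.9, -3.4, 2.0]
grip_width: 0.137
grasp_force: 24.9
```

That looks like contact: about 4.4 N along the loading direction, and the tool moved only 0.2 mm of the 0.7 commanded. I'll confirm with one small nudge.

Call:
jog_arm(increments=[[0,0.0001,0,0,0,0,-0.95],[0,0.0002,0,0,0,0,-0.95],[0,0.0002,0,0,0,0,-0.95]])

```text
clock: 17.8
position: [0.5365, 0.2356, 0.045]
ee_rot: [0.259, 0.966, -0.001, -0.0]
ft_force: [-4.2, -5.2, 3.6]
grip_width: 0.136
grasp_force: 25.1
```

```bash
python3 st.py
```

```text
x,lat,z -0.03318 0.00165 0.045 F along,lat,z -6.58 1.0 3.58 0.1357324904792107 25.11620218050666
```

Confirmed: 6.6 N, below the 14 N slip. I'll ease off slightly, release and withdraw upwards.

Call:
jog_arm(increments=[[0,-0.0003,0,0,0,0,-0.95],[0,-0.0003,-0.0002,0,0,0,-0.95]])

```text
clock: 17.97
position: [0.5365, 0.2355, 0.045]
ee_rot: [0.259, 0.966, -0.0, -0.0]
ft_force: [-1.7, -4.0, -1.0]
grip_width: 0.14
grasp_force: 24.5
```

Call:
jog_arm(increments=[[0,0,0,0,0,0,-0.7],[0,0,0,0,0,0,-0.5],[0,0,0,0,0,0,-0.3],[0,0,0,0,0,0,-0.3],[0,0,0,0,0,0,-0.3]])

```text
clock: 18.38
position: [0.5368, 0.2363, 0.0454]
ee_rot: [0.259, 0.966, 0.0, 0.0]
ft_force: [0.5, 0.8, -0.2]
grip_width: 0.352
grasp_force: 0.0
```

Call:
jog_arm(increments=[[0,0,-0.005,0,0,0,-0.3],[0,0,-0.015,0,0,0,-0.3],[0,0,-0.03,0,0,0,-0.3],[0,0,-0.05,0,0,0,-0.3],[0,0,-0.07,0,0,0,-0.3]])

```text
clock: 18.8
position: [0.5366, 0.2361, 0.1173]
ee_rot: [0.259, 0.966, 0.0, 0.0]
ft_force: [0.8, 0.3, 0.1]
grip_width: 0.348
grasp_force: 0.0
```

Call:
jog_arm(increments=[[0,-0.02,-0.02,0,0,0,-0.3],[0,-0.04,-0.04,0,0,0,-0.3],[0,-0.06,-0.04,0,0,0,-0.3],[0,-0.06,-0.04,0,0,0,-0.3],[0,-0.06,-0.04,0,0,0,-0.3]])

```text
clock: 19.22
position: [0.507, 0.1831, 0.1568]
ee_rot: [0.26, 0.966, -0.0, 0.001]
ft_force: [-0.1, -0.5, 0.1]
grip_width: 0.352
grasp_force: 0.0
```

```bash
python3 st.py; python3 - <<'E'
from h import *
from workcell import optics
d=np.array([.5,.8660254]);n=np.array([-d[1],d[0]]);O=np.array([.5545,.2635])
c=optics.camera("wrist");P=cloud(c).reshape(-1,3);g=P[:,:2]-O;x,l,z=g@d,g@n,P[:,2]
k=(abs(l)<.03)&(z>.037)&(z<.044)&(x>-.06)&(x<.03);print("ring near",x[k].min(),"z",np.median(z[k]),np.percentile(z[k],[5,95]))
k=(abs(l)<.026)&(z>.012)&(z<.035)&(x>.024)&(x<.05);print("stop",k.sum(),np.median(x[k]) if k.sum() else 0)
cv2.imwrite("pics/w5.png",c["color"][:,:,::-1])
c=optics.camera("top");cv2.imwrite("pics/top5.png",c["color"][:,:,::-1])
E
```

```text
x,lat,z -0.09334 0.00097 0.1568 F along,lat,z -0.45 -0.17 0.05 0.3519882752293315 0.0
ring near -0.04078630145469666 z 0.041221239687546984 [0.03808673 0.04246159]
stop 15 0.028876729770081357
```

View pics/w5.png

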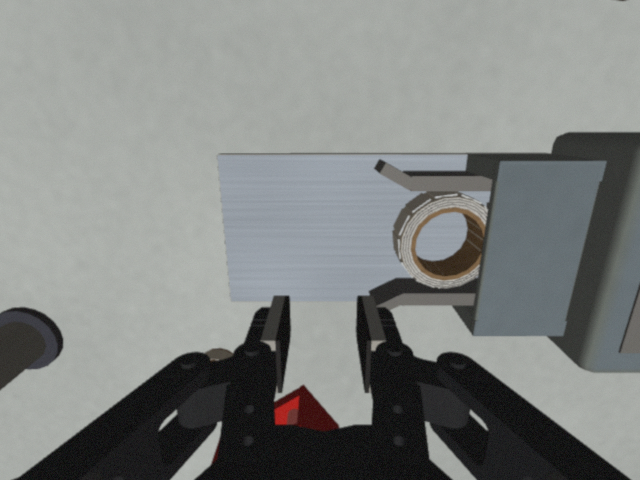

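The roll lies flat between the guides at (442,240) and runs under the hood edge. The stop is still at x ≈ 28.9 mm, so it hasn't moved. The gripper is clear, so I'm handing in.

```bash
python3 -c "
from workcell import workorder
print(workorder.hand_in())"
```

```text
the job is handed in; nothing more can be done
None
```

The job is handed in: the tape roll lies flat in the tray, and the label roll is between the guides, slid in until it touched the stop (about 6.6 N), which did not move.

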